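# Fetch the middle craft tray into the table caddy and restack

## Task

The pencils are in the middle one of the three stacked craft trays. Lift off the top tray and set it aside on the table, put the middle tray into the wooden table caddy so that the groove under it drops over the caddy's cross bar and it sits fully home and level, then put the top tray back onto the bottom tray, properly nested. The cross bar can be anywhere along the caddy, so feel for it; leave the bottom tray where it is and do not shift the glue bottle, paste pot, paint jar or mug.

Things in the scene. Friction and masses are not known exactly. Their poses are not given: they have to be found in the camera images.
- tray_top_c (a point): Top tray (small pots fixed in it; 0.2-0.45 kg). All three trays are alike: white plastic, grey rim, open, 150 mm long (x), 60 wide (y), 61 high. Point: tray's centre, 30.5 mm up, z up. Grip across the 60 mm at this point or up to 5 mm higher; tips over 20 mm below it would catch the tray beneath. Lowest 9 mm is a plinth 138 x 48 mm (last 4 mm stepped in to 132 x 42).
- tray_middle_c (a point): Middle tray (pencils fixed in it; 0.2-0.45 kg), same point and axes. Under every tray a groove 14 mm wide (18 at the lowest 4 mm), 9 deep, crosses the plinth 20 mm from the middle towards the tray's +x. Inside, above it, stands a 10 mm thick cross divider, its top 1 mm below the rim.
- tray_bottom_c (a point): Bottom tray (blocks fixed in it; 0.5 kg), loose on the table, same point and axes; it stays. A tray nests on another with its plinth inside the rim (2 mm play a side) and groove over the divider: one way round only, same +x, its centre 52 mm above the lower centre; out of line it stays propped up.
- caddy: Fixed dark wooden board 190 (x) x 72 (y) x 10 mm, 6 mm lips around a bay 170 x 54. Origin: underside centre. A cross bar (10 mm in x, 8 high) lies in the bay, its middle 8 to 32 mm towards +x, not measured: feel or look. Tray +x goes along caddy +x; home, the groove is over the bar (2 mm play a side), its centre -12 to +12 mm along x and 40.5 mm above the origin; on the bar, 8 mm higher.
- mat: Cork mat, 200 mm (x) by 110 mm (y), 2 mm thick, fixed: clear table for setting a tray aside (other clear table serves as well). Origin: centre of its underside.
- glue_c (a point): Bystander: white glue bottle, 56 mm diameter, 150 mm tall, loose; point half-way up.
- paste_c (a point): Bystander: white paste pot, 72 mm diameter, 80 mm tall, loose; point half-way up.
- jar_c (a point): Bystander: paint jar, 60 mm diameter, 75 mm tall, loose; point half-way up.
- mug_c (a point): Bystander: white mug, 80 mm diameter, 90 mm tall, loose; point half-way up.
There are look-alikes about, which are no part of the job. Leave any orange or red look-alike of the caddy alone. What is shaped like the part that bears tray_top_c but blue or purple is not meant.

How it is judged:
By the outcome, as a careful person would: the job done as asked, in the order asked, and still so for the second after the job is handed in, with the robot touching nothing.
It also fails if it takes over 72 s, if anything falls off the work surface, if the arm or the gripper's body presses on something with over 40 N, if the wrist force passes 120 N, or if a joint passes its speed limit or range.

## Robot

A 6-joint arm with a two-finger parallel gripper is mounted at the origin on the work surface. World frame = base frame: x ahead of the robot, y to its left, z up, the work surface at z = 0. Lengths are in m, angles in degrees, forces in N, time in s.
With the tool pointing down it reaches from about 0.25 to 0.725 m from the base axis. Payload 9.7 kg.
Tool frame: the origin (TCP) lies midway between the tips of the shut fingers; the grasp point (between the pads) lies 19 mm behind it; z points along the fingers, y is the direction in which the jaws open and shut (so a half turn about z gives the same grasp; the last joint's range is limited). The gripper opens to 85 mm and grips with 20 to 120 N. Pads are 22 mm wide; open, the fingers measure 114 mm over their backs; the gripper's body (76 mm by 85 mm) begins 54 mm behind the grasp point. The pads swing forward as they close: fully open they stand 13 mm farther back than shut.
Start: joints at [63.77, 4.979, 10.078, 95.1, 0, 90], TCP at [0.243, 0.493, 0.231] pointing down, gripper open.
Joint ranges: [-179.16, 179.16], [-48.56, 103.87], [-65.8, 70.77], [-126.05, 130.52], [-82.76, 87.17], [-180, 180]. Speed limits (degrees/s): [127.2, 127.2, 147.25, 180, 180, 180].

## Interface

Orientations are given as [roll, pitch, yaw] about the fixed x, y, z axes, in that order (R = Rz(yaw) Ry(pitch) Rx(roll)).
In Python, from workcell import get_obs, camera, get_calibration, job_done gives the robot as it stands.
- The arm moves only by the tool play_rows, never from a script. Its argument "commands" is text: rows parted by semicolons, each of 5 numbers parted by spaces: the opening, from 0 (shut) to 1 (fully open), then the shift along the world's x, y, z in mm, then the turn about the world's z in degrees. A call has 1 to 10 rows; each row is the pose to reach, as a shift and turn from the pose commanded when the call began; what a row does not reach only later rows make up. A row lasts 1/12 s, in which the tool goes at most 41.7 mm and 7.16 degrees, less where a joint would pass 70% of its speed; a pose out of reach is approached as far as the arm can. A call with a gripper value outside its range is refused whole. The fingers move at their own pace and stop on an object; "force" is the grip in N (left out, the last holds). Time passes only in rows, so rows that repeat a pose let the fingers close. It gives the time, the measured TCP pose, the force and the opening at its end, in the units of the state.
- get_obs(): the state, without advancing time (a new reading comes with each control period).
- camera(name): name is "scene" or "top"; returns the picture (480x640x3 uint8, red, green, blue); there is no depth.
- get_calibration(name): a dict with "fx", "fy", "cx", "cy" (pixels), "eye" and "attitude" of the camera in the world. Camera axes: x right, y down, z forward; pixel columns grow to the right and rows downward; lengths in m; the calibration is good to about 2 mm. A picture is of the moment at which its call begins. get_calibration takes no time and is no camera call.
- job_done(): hands the job in, once; it reports no verdict.
The state is a dict: "time": time; "q": joint angles; "qd": joint speeds; "joint_efforts": joint torques, N m; "ee_pos": TCP position; "tcp_rot": TCP orientation; "wrist_force": force on the tool from outside, world axes, zero at the start; "torque": the same for the moment, N m; "opening": finger opening in m.
Only numpy, scipy, OpenCV 4.12 (cv2) and the standard library are available. Lean on these libraries where they do the work, as an engineer would, in place of code of your own. Each camera call takes 0.05 s, during which the arm holds its last target.

## Working session

There is one attempt and no reset: what is moved stays moved. The work goes in short steps, Python scripts to look and compute and a tool call to move; the robot and the scene stay as the last step left them, time stands still between calls to the robot, and variables do not carry over. Pictures are saved under pics/ and viewed, and the job is handed in when it is done.

Besides the shell and the picture viewer there is one more tool, called after "Call:" as name(argument=value, ...) on one line, values as JSON. play_rows: Moves the arm, as the interface text tells. Its arguments: {"type":"object","properties":{"commands":{"type":"string"},"force":{"type":"number"}},"required":["commands"]}

```bash
mkdir -p pics; ls; python3 - <<'E'
from workcell import *
import cv2
for n in("scene","top"):
    cv2.imwrite(f"pics/{n}0.png",camera(n)[:,:,::-1]); print(n,get_calibration(n))
print(get_obs())
E
```

```text
pics
scene {'fx': 570.1922410315454, 'fy': 570.1922410315454, 'cx': 312.50874733231365, 'cy': 247.02788765615108, 'eye': array([ 1.3873429 , -0.91365613,  1.30771947]), 'attitude': array([-135.78120732,   -1.12339579,   48.59541299])}
top {'fx': 612.0862285763442, 'fy': 612.0862285763442, 'cx': 310.76345355156116, 'cy': 227.1217106964771, 'eye': array([ 0.21954504, -0.10981097,  1.81944994]), 'attitude': array([-170.12771659,    0.39702214,  -89.62694701])}
{'time': 0.1, 'q': array([ 6.37707588e+01,  5.00656480e+00,  1.00381322e+01,  9.50994072e+01,
       -3.51619467e-03,  9.00013931e+01]), 'qd': array([-0.01482234, -0.06817705,  0.12958642,  0.00926839,  0.02391915,
       -0.04061946]), 'joint_efforts': array([-1.66116279e-04, -5.21562159e+01,  4.65651834e+01,  1.60616072e-02,
        2.20811989e-05, -1.29921733e-05]), 'ee_pos': array([0.24300224, 0.49317062, 0.23065953]), 'tcp_rot': array([-1.79932160e+02,  3.51784171e-03,  1.53769370e+02]), 'wrist_force': array([-0.06784485,  0.00353596,  0.3126383 ]), 'torque': array([-0.00662405, -0.0116108 , -0.01259556]), 'opening': 0.08546930956120326}
```

View pics/scene0.png

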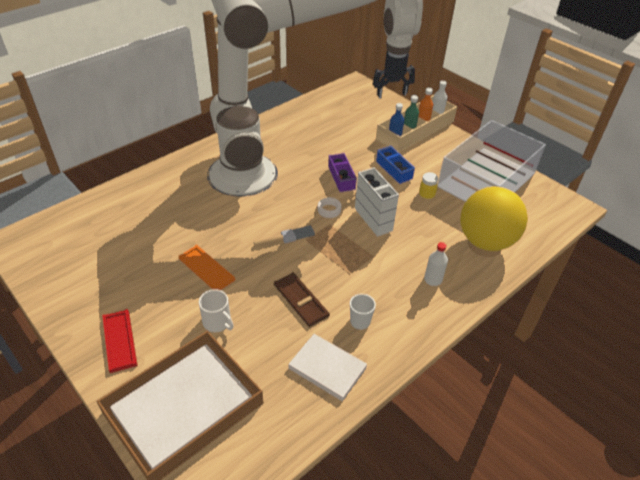

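View pics/top0.png

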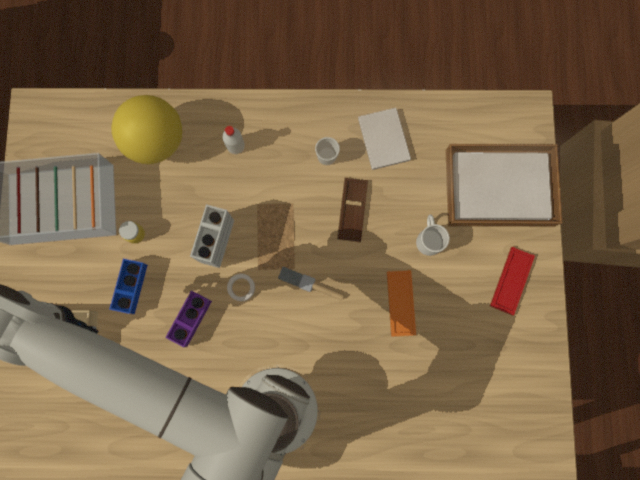

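```bash
cat > h.py <<'E'
import numpy as np, cv2
from scipy.spatial.transform import Rotation as R
from workcell import *
def cal(n):
    c=get_calibration(n); return c,R.from_euler('xyz',c['attitude'],degrees=True).as_matrix()
def ray(n,u,v,z):
    c,M=cal(n); d=M@np.array([(u-c['cx'])/c['fx'],(v-c['cy'])/c['fy'],1]); e=np.array(c['eye'])
    return e+d*(z-e[2])/d[2]
def proj(n,P):
    c,M=cal(n); p=(np.atleast_2d(P)-c['eye'])@M
    return np.c_[c['fx']*p[:,0]/p[:,2]+c['cx'],c['fy']*p[:,1]/p[:,2]+c['cy']]
def crop(img,x,y,w,h,s,name):
    cv2.imwrite('pics/'+name+'.png',cv2.resize(img[y:y+h,x:x+w],None,fx=s,fy=s,interpolation=cv2.INTER_CUBIC))
E
python3 - <<'E'
from h import *
s=cv2.imread('pics/scene0.png');t=cv2.imread('pics/top0.png')
a=cv2.resize(t[170:250,180:270],(540,480),interpolation=2)
crop(t,170,180,100,100,6,'t_tray');crop(t,320,165,60,90,6,'t_cad')
crop(s,265,260,75,75,7,'s_cad');crop(s,340,155,75,90,6,'s_tray')
print(R.from_euler('xyz',get_calibration('scene')['attitude'],degrees=True).as_matrix())
E
```

```text
[[ 0.66124479  0.54659603 -0.51379772]
 [ 0.74991395 -0.46373772  0.47178002]
 [ 0.0196057  -0.69726616 -0.71654415]]
```

View pics/t_tray.png

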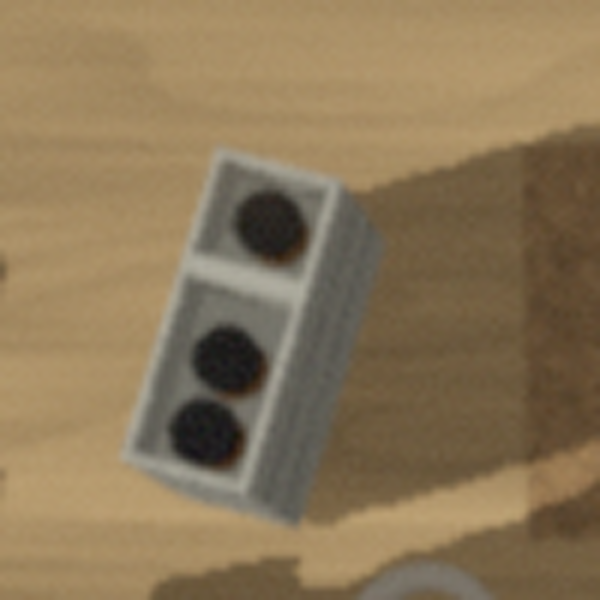

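View pics/t_cad.png

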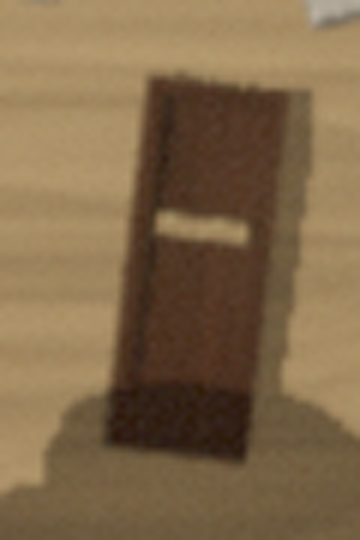

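View pics/s_cad.png

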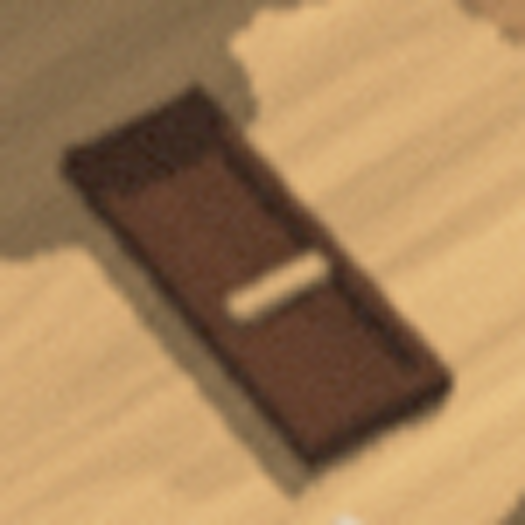

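View pics/s_tray.png

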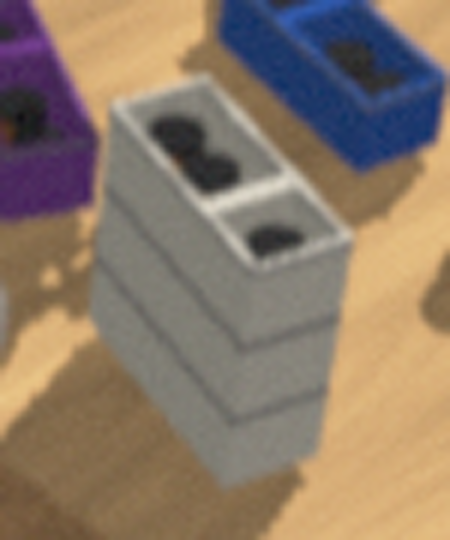

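```bash
cat > fit.py <<'E'
from h import *
from scipy.optimize import least_squares
def model(p,L): # L local pts
    c,s=np.cos(p[2]),np.sin(p[2]); L=np.array(L,float)
    return np.c_[p[0]+c*L[:,0]-s*L[:,1],p[1]+s*L[:,0]+c*L[:,1],L[:,2]]
def fit(obs,p0,off=True):
    def f(p): return np.concatenate([(proj(n,model(p,L))-U).ravel() for n,L,U in obs])
    r=least_squares(f,p0); return r.x,f(r.x)
E
python3 - <<'E'
from fit import *
def C(pts,x,y,s): return (np.array(pts)+.5)/s-.5+[x,y]
h=.075;w=.03
# top: image up=+x, left=+y
Lr=[(h,w,.165),(h,-w,.165),(-h,-w,.165),(-h,w,.165)]
T=C([(220,150),(342,183),(243,490),(125,460)],170,180,6)
S=C([(352,238),(258,268),(115,103),(205,75)],340,155,6)
# scene: +x toward lower right, +y right-up
Sb=C([(228,487),(318,455),(92,310)],340,155,6); Lb=[(h,-w,0),(h,w,0),(-h,-w,0)]
for o in ([('top',Lr,T)],[('scene',Lr,S)],[('scene',Lr,S),('scene',Lb,Sb)],[('top',Lr,T),('scene',Lr,S),('scene',Lb,Sb)]):
    p,r=fit(o,[.5,.2,0]); print(p[:2]*1e3,np.degrees(p[2]),r.round(1))
H=.095;W=.036;z=.016
Lc=[(H,W,z),(H,-W,z),(-H,-W,z),(-H,W,z)]
Tc=C([(150,75),(290,92),(245,462),(107,443)],320,165,6)
Sc=C([(450,380),(310,462),(68,158),(197,87)],265,260,7)
for o in ([('top',Lc,Tc)],[('scene',Lc,Sc)],[('top',Lc,Tc),('scene',Lc,Sc)]):
    p,r=fit(o,[.5,-.1,0]); print(p[:2]*1e3,np.degrees(p[2]),r.round(1))
bt=C([(202,227)],320,165,6)[0]; bs=C([(278,282)],265,260,7)[0]
for n,u in(('top',bt),('scene',bs)):
    P=ray(n,*u,.018); d=P[:2]-p[:2]; c,s=np.cos(p[2]),np.sin(p[2]); print(P, d@[c,s],d@[-s,c])
t=cv2.imread('pics/top0.png');s=cv2.imread('pics/scene0.png')
crop(t,210,110,150,110,5,'t_by');crop(t,405,205,60,60,6,'t_mug');crop(s,340,230,120,110,6,'s_by')
for n,u in (('red cap',(230,131)),('pot',(327,146)),('jar',(128,231)),('mug',(432,238))):
    print(n,ray('top',*u,dict(zip(['red cap','pot','jar','mug'],[.15,.08,.075,.09]))[n]))
for u in ((258,204),(294,204),(294,267),(258,267)): print('mat',ray('top',*u,.002))
E
```

```text
[489.97872011 184.19995027] -15.24762543487266 [-0.2 -0.4  0.2 -0.2  0.6  0.7 -0.7 -0.2]
[489.43372269 183.57483691] -15.190248974556006 [ 0.6 -0.1 -0.4  0.3 -0.7 -0.1  0.4 -0.2]
[486.13694666 187.98055769] -15.363677727167396 [ 0.8 -1.2 -0.2 -0.9 -0.4 -1.1  0.7 -1.2 -0.7  0.9  0.   0.9 -0.2  2.5]
[488.53789819 185.42680928] -15.28333900758169 [-0.6  0.1 -0.2  0.3  0.2  1.3 -1.2  0.4  0.8 -0.5 -0.2 -0.1 -0.4 -0.4
  0.7 -0.6 -0.6  1.7  0.   1.6 -0.3  3.2]
[ 589.31679923 -220.64905414] -6.9874175655300395 [-0.1 -0.   0.2  0.1  0.5 -0.1 -0.5  0.1]
[ 592.91163987 -225.25408586] -7.35411368451172 [ 0.8  0.2 -0.3 -0.2 -1.2 -0.2  0.7  0.1]
[ 590.68699672 -222.59030973] -7.19962093602993 [ 0.6 -0.5  0.9 -0.3  1.  -0.5  0.  -0.5  1.  -0.8 -0.  -1.2 -1.  -1.
  0.8 -0.7]
[ 0.60905324 -0.22255828  0.018     ] 0.018217418454741646 0.002333556936165808
[ 0.60718502 -0.22376492  0.018     ] 0.016515154633869395 0.0009022897864397904
red cap [0.78674844 0.13555972 0.15      ]
pot [ 0.76551596 -0.14213747  0.08      ]
jar [0.50884587 0.43343154 0.075     ]
mug [ 0.49075344 -0.44223438  0.09      ]
mat [0.60614975 0.0654854  0.002     ]
mat [ 0.60669998 -0.04382488  0.002     ]
mat [ 0.41483751 -0.04597528  0.002     ]
mat [0.4142185 0.0613969 0.002    ]
```

Call:
play_rows(commands="1 246.5 -309 0 11;1 246.5 -309 0 11;1 246.5 -309 0 11;1 246.5 -309 0 11;1 246.5 -309 0 11;1 246.5 -309 0 11;1 246.5 -309 0 11;1 246.5 -309 0 11;1 246.5 -309 0 11;1 246.5 -309 0 11", force=40)

```text
time: 0.93
ee_pos: [0.4913, 0.1811, 0.2308]
tcp_rot: [-180.0, 0.0, 164.6]
wrist_force: [-0.2, 0.4, -0.2]
opening: 0.0854
```

Call:
play_rows(commands="1 0 0 0 0;1 0 0 0 0;1 0 0 0 0")

```text
time: 1.18
ee_pos: [0.4893, 0.1846, 0.231]
tcp_rot: [-180.0, -0.0, 164.8]
wrist_force: [0.1, -0.4, -1.5]
opening: 0.0857
```

Call:
play_rows(commands="1 0 0 -30 0;1 0 0 -50 0;1 0 0 -50 0;1 0 0 -50 0")

```text
time: 1.52
ee_pos: [0.4884, 0.1851, 0.181]
tcp_rot: [-179.9, -0.1, 164.9]
wrist_force: [0.0, 0.9, -0.4]
opening: 0.0856
```

```bash
python3 - <<'E'
from h import *
s=camera('scene')[:,:,::-1];t=camera('top')[:,:,::-1]
a=cv2.resize(s[110:260,300:460],(800,750))[:600]; 
crop(s,330,120,100,110,5,'s1');crop(t,165,170,100,110,5,'t1')
cv2.imwrite('pics/c1.png',np.hstack([cv2.imread('pics/s1.png')[:, :400],cv2.imread('pics/t1.png')[:,:400]]))
E
```

```text
(no output)
```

View pics/c1.png

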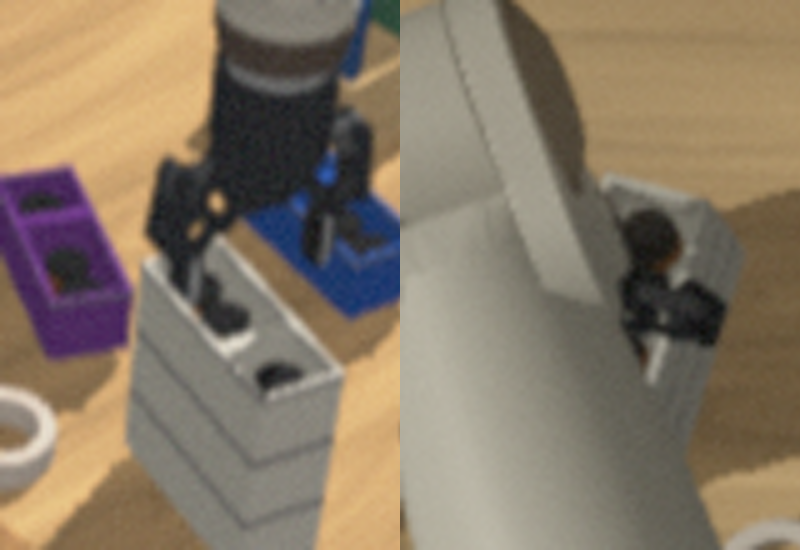

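```bash
python3 - <<'E'
from h import *
o=get_obs();e=o['ee_pos'];a=np.radians(-15.2);y=np.array([-np.sin(a),np.cos(a),0])
for sg in(-1,1):
  for z in (0,.013):
    P=e+sg*y*.0427+[0,0,z]; print(sg,z,(proj('scene',P)[0]-[330,120])*5,(proj('top',P)[0]-[165,170])*5)
E
```

```text
-1 0 [186.07427238 308.63205118] [284.65365316 330.40791191]
-1 0.013 [187.93197083 292.24604366] [281.03006201 326.61222965]
1 0 [303.28991358 272.4387618 ] [134.48520341 288.90439732]
1 0.013 [305.72915546 256.11500915] [129.70617596 284.79698177]
```

Call:
play_rows(commands="1 0 0 -20 0;1 0 0 -40 0;1 0 0 -56 0;1 0 0 -63.5 0;1 0 0 -63.5 0;1 0 0 -63.5 0")

```text
time: 2.12
ee_pos: [0.4899, 0.1847, 0.1191]
tcp_rot: [180.0, 0.1, 164.8]
wrist_force: [0.4, -0.5, 1.4]
opening: 0.0855
```

Call:
play_rows(commands="0.7 0 0 0 0;0.68 0 0 0 0;0.66 0 0 0 0;0.64 0 0 0 0;0.5 0 0 0 0;0.5 0 0 0 0;0.5 0 0 0 0;0.5 0 0 0 0;0.5 0 0 0 0")

```text
time: 2.87
ee_pos: [0.4903, 0.1845, 0.1193]
tcp_rot: [179.9, 0.1, 164.8]
wrist_force: [-0.2, -1.9, 6.6]
opening: 0.0596
```

Call:
play_rows(commands="0.5 0 0 3 0;0.5 0 0 8 0;0.5 0 0 15 0;0.5 0 0 30 0;0.5 0 0 50 0;0.5 0 0 70 0;0.5 0 0 70 0;0.5 0 0 70 0;0.5 0 0 70 0")

```text
time: 3.62
ee_pos: [0.4894, 0.1843, 0.187]
tcp_rot: [-180.0, -0.0, 164.8]
wrist_force: [0.7, -1.0, -3.3]
opening: 0.0597
```

```bash
python3 - <<'E'
from h import *
s=camera('scene')[:,:,::-1]
crop(s,320,100,110,140,4,'s2')
print(get_obs()['wrist_force'])
E
```

```text
[ 0.00686102 -0.35887107 -2.76150119]
```

View pics/s2.png

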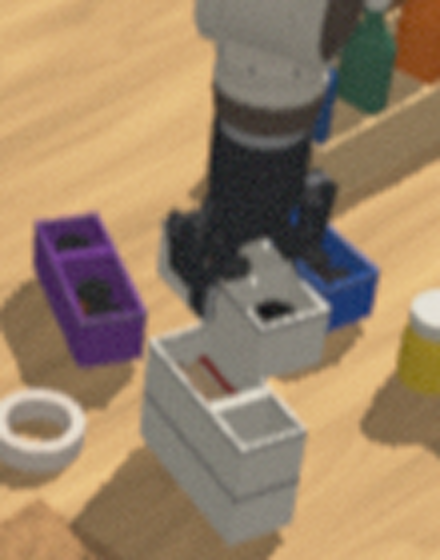

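Call:
play_rows(commands="0.5 20.5 -179 0 0;0.5 20.5 -179 0 0;0.5 20.5 -179 0 0;0.5 20.5 -179 0 0;0.5 20.5 -179 0 0;0.5 20.5 -179 -30 0;0.5 20.5 -179 -60 0;0.5 20.5 -179 -90 0;0.5 20.5 -179 -120 0;0.5 20.5 -179 -140 0")

```text
time: 4.5
ee_pos: [0.508, 0.0052, 0.0436]
tcp_rot: [-179.9, -0.3, 164.8]
wrist_force: [-0.0, 0.6, -2.7]
opening: 0.0598
```

Call:
play_rows(commands="0.5 0 0 -12 0;0.5 0 0 -20 0;0.5 0 0 -26 0;0.5 0 0 -29 0;0.5 0 0 -30 0;0.5 0 0 -30 0;0.5 0 0 -30 0")

```text
time: 5.08
ee_pos: [0.5107, 0.0054, 0.0187]
tcp_rot: [180.0, 0.1, 164.8]
wrist_force: [0.8, -0.3, -2.4]
opening: 0.0599
```

Call:
play_rows(commands="0.5 0 0 -1 0;0.5 0 0 -1.5 0;0.5 0 0 -2 0;0.5 0 0 -2 0;0.5 0 0 -2 0")

```text
time: 5.5
ee_pos: [0.5107, 0.0054, 0.0174]
tcp_rot: [180.0, 0.1, 164.8]
wrist_force: [-4.0, -0.4, 8.5]
opening: 0.0598
```

Call:
play_rows(commands="0.75 0 0 0.5 0;0.8 0 0 0.5 0;0.9 0 0 0.5 0;1 0 0 0.5 0;1 0 0 0.5 0;1 0 0 0.5 0;1 0 0 20 0;1 0 0 50 0;1 0 0 90 0;1 0 0 130 0")

```text
time: 6.33
ee_pos: [0.5093, 0.0054, 0.1466]
tcp_rot: [-180.0, -0.1, 164.8]
wrist_force: [1.6, 0.0, 0.1]
opening: 0.0852
```

Call:
play_rows(commands="1 -60 -120 100 -25;1 -100 -160 100 -50;1 -140 -180 100 -75;1 -140 -180 100 -75;1 -140 -180 100 -75;1 -140 -180 100 -75;1 -140 -180 100 -75;1 -140 -180 100 -75;1 -140 -180 100 -75;1 -140 -180 100 -75")

```text
time: 7.17
ee_pos: [0.3699, -0.175, 0.246]
tcp_rot: [180.0, 0.0, 92.7]
wrist_force: [-0.1, 1.2, 0.3]
opening: 0.0855
```

```bash
python3 - <<'E'
from h import *
S=[camera('scene') for _ in range(3)];T=[camera('top') for _ in range(3)]
s=np.mean(S,0)[:,:,::-1].astype(np.uint8);t=np.mean(T,0)[:,:,::-1].astype(np.uint8)
cv2.imwrite('pics/s3.png',s);cv2.imwrite('pics/t3.png',t)
crop(s,340,160,75,85,7,'s3a');crop(t,170,185,90,95,6,'t3a');crop(t,240,190,80,90,6,'t3b');crop(s,265,210,110,90,7,'s3b')
E
```

```text
(no output)
```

View pics/t3.png

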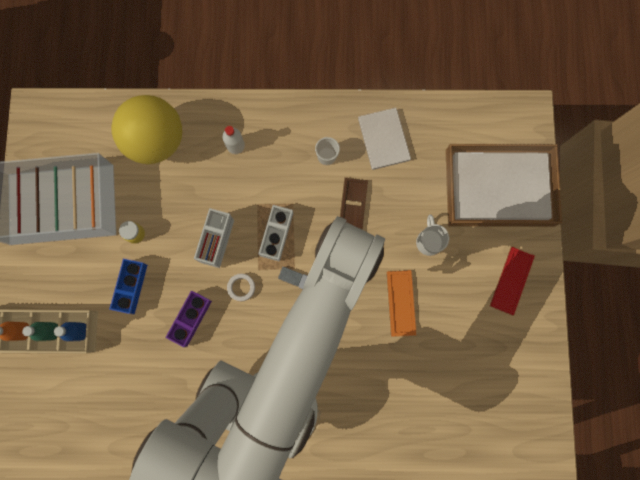

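View pics/s3a.png

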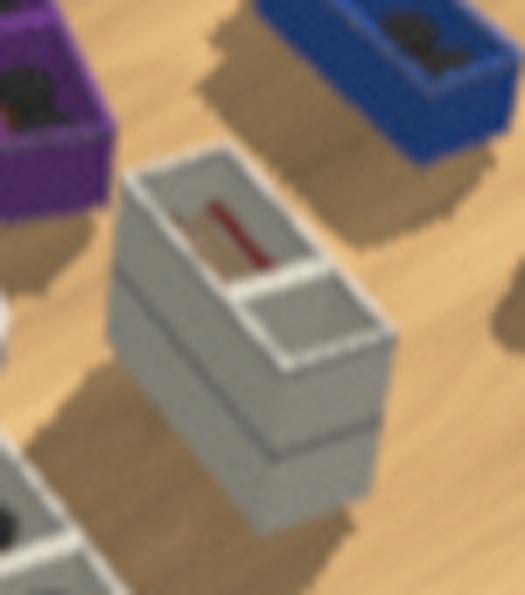

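View pics/t3a.png

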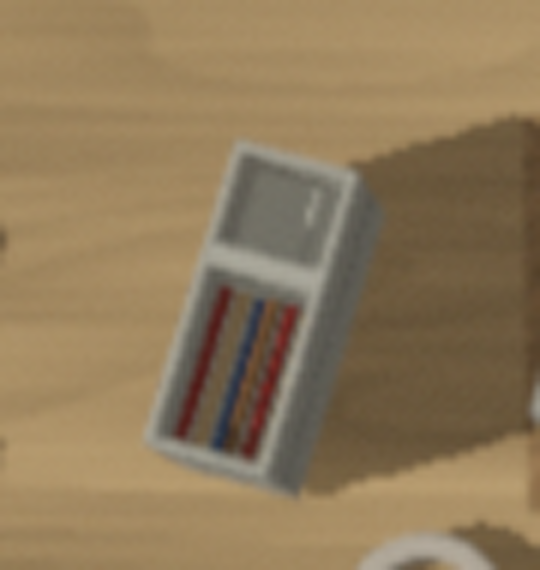

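View pics/t3b.png

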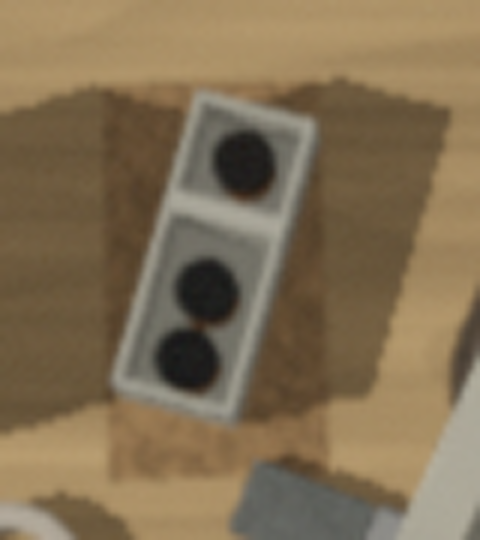

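View pics/s3b.png

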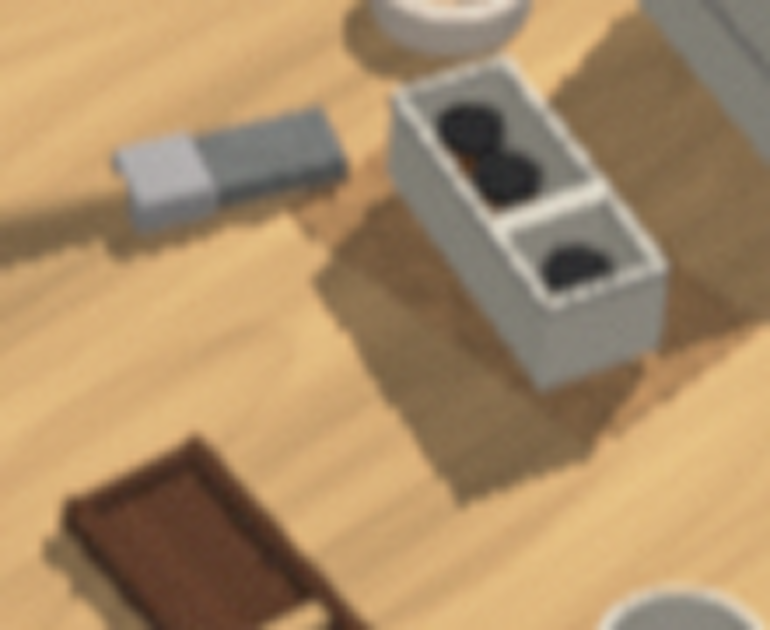

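```bash
python3 - <<'E'
from fit import *
def C(pts,x,y,s): return (np.array(pts)+.5)/s-.5+[x,y]
h=.075;w=.03
def L(z):return [(h,w,z),(h,-w,z),(-h,-w,z),(-h,w,z)]
T=C([(240,143),(358,173),(263,478),(148,442)],170,185,6); S=C([(396,334),(287,370),(124,178),(232,145)],340,160,7)
T2=C([(197,92),(318,120),(235,423),(113,385)],240,190,6); S2=C([(667,266),(548,308),(394,97),(508,60)],265,210,7)
for z,a,b,p0 in((.113,T,S,[.49,.18,-.26]),(.063,T2,S2,[.51,0,-.26])):
  for o in ([('top',L(z),a)],[('scene',L(z),b)],[('top',L(z),a),('scene',L(z),b)]):
    p,r=fit(o,p0); print(p[:2]*1e3,np.degrees(p[2]),r.round(1))
E
```

```text
[489.77751951 183.82692212] -15.242494866340538 [-0.2 -0.4  0.3  0.2  0.6 -0.1 -0.7  0.2]
[491.48600657 181.47946649] -15.500472091379768 [ 0.6  0.1 -0.3  0.4 -0.3 -0.3  0.1 -0.4]
[490.16170447 183.22922438] -15.349910463520095 [ 0.1 -0.5  0.5  0.1  0.7 -0.2 -0.5  0.1  0.7 -0.3 -0.1 -0.1 -0.3 -0.6
  0.1 -0.8]
[510.43628215   6.64130199] -14.63796027981304 [ 0.2  0.  -0.3  0.5 -0.1 -0.8  0.2  0.2]
[511.61940143   4.88194955] -15.216094258613138 [ 0.3  0.4  0.   0.4 -0.4 -0.4  0.  -0.5]
[510.74680716   6.06287017] -14.888059745616218 [ 0.5 -0.1  0.   0.5 -0.1 -0.9  0.3  0.1  0.5 -0.   0.2  0.1 -0.4 -0.6
 -0.  -0.8]
```

```bash
python3 -c "
from h import *
o=get_obs();print(o['ee_pos'],o['tcp_rot'],o['q'])"
```

```text
[ 0.37012513 -0.17455757  0.24575015] [-1.79995878e+02 -5.25793367e-04  9.33621554e+01] [-2.52483428e+01 -1.37268919e+01 -5.83978364e+00  9.78909783e+01
 -1.51201124e-03  6.13895018e+01]
```

Call:
play_rows(commands="1 119.4 358.5 -40 71.4;1 119.4 358.5 -40 71.4;1 119.4 358.5 -40 71.4;1 119.4 358.5 -40 71.4;1 119.4 358.5 -40 71.4;1 119.4 358.5 -40 71.4;1 119.4 358.5 -40 71.4;1 119.4 358.5 -40 71.4;1 119.4 358.5 -40 71.4;1 119.4 358.5 -40 71.4")

```text
time: 8.3
ee_pos: [0.4902, 0.1891, 0.2037]
tcp_rot: [180.0, -0.1, 165.3]
wrist_force: [-0.0, -0.2, -0.1]
opening: 0.0851
```

Call:
play_rows(commands="1 0 0 0 0;1 0 0 0 0;1 0 0 0 0")

```text
time: 8.55
ee_pos: [0.4893, 0.1831, 0.2061]
tcp_rot: [-180.0, 0.0, 164.3]
wrist_force: [-0.5, -0.4, 0.3]
opening: 0.0853
```

Call:
play_rows(commands="1 0 0.8 -35 0.4;1 0 0.8 -70 0.4;1 0 0.8 -105 0.4;1 0 0.8 -130 0.4;1 0 0.8 -139 0.4;1 0 0.8 -139 0.4;1 0 0.8 -139 0.4")

```text
time: 9.13
ee_pos: [0.4899, 0.1841, 0.0683]
tcp_rot: [180.0, 0.1, 164.8]
wrist_force: [-0.2, -0.2, -0.2]
opening: 0.0854
```

```bash
python3 -c "
from h import *
o=get_obs();print(o['ee_pos'],o['tcp_rot'],o['wrist_force'])"
```

```text
[0.48994057 0.1840741  0.06828429] [1.79958078e+02 6.21750466e-02 1.64829085e+02] [-0.19407221 -0.16331768 -0.15144525]
```

Call:
play_rows(commands="0.7 0 0 -1 0;0.68 0 0 -1 0;0.66 0 0 -1 0;0.64 0 0 -1 0;0.5 0 0 -1 0;0.5 0 0 -1 0;0.5 0 0 -1 0;0.5 0 0 -1 0;0.5 0 0 -1 0")

```text
time: 9.88
ee_pos: [0.4904, 0.1845, 0.0678]
tcp_rot: [180.0, 0.2, 164.9]
wrist_force: [-0.8, -3.9, 6.5]
opening: 0.0594
```

Call:
play_rows(commands="0.5 0 0 3 0;0.5 0 0 8 0;0.5 0 0 15 0;0.5 0 0 30 0;0.5 0 0 50 0;0.5 0 0 70 0;0.5 0 0 100 0;0.5 0 0 100 0;0.5 0 0 100 0")

```text
time: 10.63
ee_pos: [0.4904, 0.1852, 0.168]
tcp_rot: [179.9, 0.2, 165.0]
wrist_force: [-0.4, -0.8, -3.2]
opening: 0.0595
```

```bash
python3 - <<'E'
from h import *
s=camera('scene')[:,:,::-1]
crop(s,320,100,110,140,4,'s4')
o=get_obs();print(o['ee_pos'],o['tcp_rot'],o['wrist_force'],o['torque'])
E
```

```text
[0.48977032 0.18491097 0.16628524] [1.79950668e+02 4.79370844e-02 1.64954727e+02] [-4.38593264e-01  8.60684530e-04 -2.24152856e+00] [ 0.01153633 -0.00249627 -0.03631887]
```

View pics/s4.png

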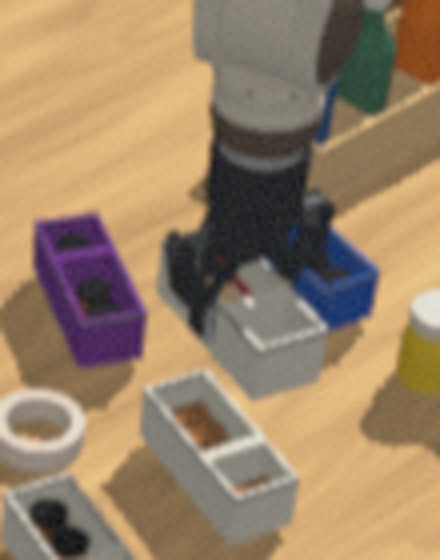

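```bash
python3 - <<'E'
from h import *
S=[camera('scene') for _ in range(4)];T=[camera('top') for _ in range(4)]
s=np.mean(S,0)[:,:,::-1].astype(np.uint8);t=np.mean(T,0)[:,:,::-1].astype(np.uint8)
cv2.imwrite('pics/s5.png',s);cv2.imwrite('pics/t5.png',t)
crop(s,268,268,68,62,10,'s5c');crop(t,330,170,50,80,7,'t5c')
E
```

```text
(no output)
```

View pics/s5c.png

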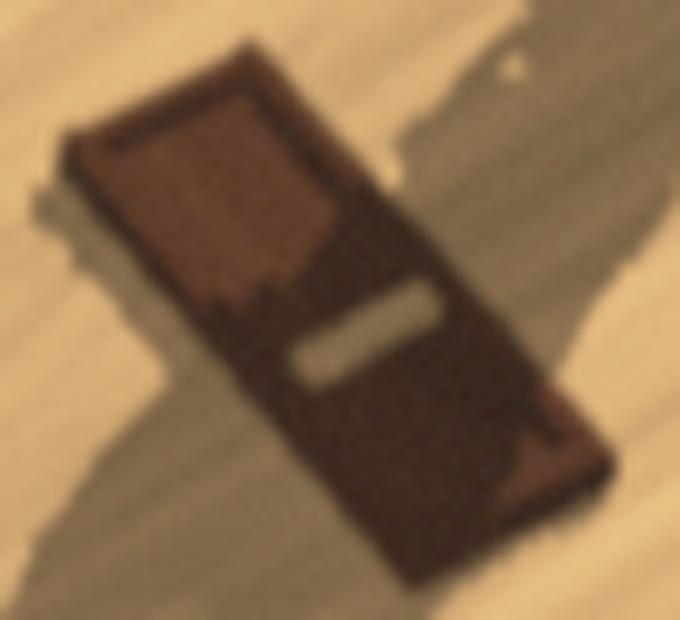

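View pics/t5c.png

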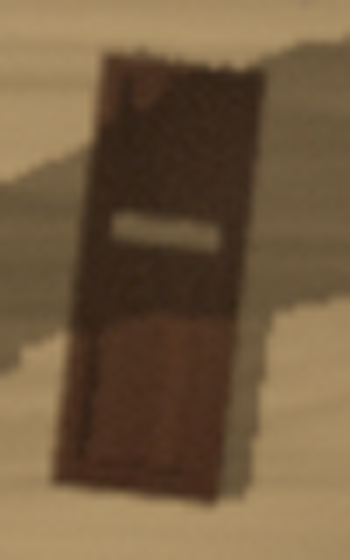

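```bash
python3 - <<'E'
from fit import *
def C(pts,x,y,s): return (np.array(pts)+.5)/s-.5+[x,y]
H=.095;W=.036
Lt=[(H,W,.016),(H,-W,.016),(-H,-W,0),(-H,W,0)];Ls=[(H,-W,0),(H,W,.016),(-H,W,.016),(-H,-W,.016)]
T=C([(105,54),(268,71),(216,502),(53,484)],330,170,7)
S=C([(412,590),(614,455),(250,40),(65,137)],268,268,10)
BT=C([(112,223),(220,238)],330,170,7) # bar top mid ends
BS=C([(428,290),(305,372)],268,268,10)
for o in ([('top',Lt,T)],[('scene',Ls,S)],[('top',Lt,T),('scene',Ls,S)]):
    p,r=fit(o,[.59,-.22,-.1]); print(p[:2]*1e3,np.degrees(p[2]),r.round(1))
    c,s=np.cos(p[2]),np.sin(p[2])
    for n,B in(('top',BT),('scene',BS)):
        for u in B:
            d=ray(n,*u,.018)[:2]-p[:2]; print('  ',n,(1e3*np.array([d@[c,s],d@[-s,c]])).round(1))
E
```

```text
[ 590.57045565 -220.8396155 ] -6.7576257803988735 [-0.2 -0.6  0.2 -0.2  0.3  0.6 -0.3  0.2]
   top [18.7 23.7]
   top [ 17.9 -23. ]
   scene [16.4 20.6]
   scene [ 21.8 -25.9]
[ 589.43734526 -222.59695993] -7.069611199756065 [-0.2  0.9  0.6 -0.3  0.7 -0.5 -1.1 -0.3]
   top [19.5 25.7]
   top [ 18.9 -21.1]
   scene [17.2 22.6]
   scene [ 22.8 -23.9]
[ 589.94751162 -221.72725873] -6.921123391295234 [ 0.2 -0.4  0.5  0.   0.5  0.8 -0.   0.4  0.2  0.8  1.  -0.4  0.9 -0.5
 -0.8 -0.3]
   top [19.2 24.7]
   top [ 18.5 -22. ]
   scene [16.9 21.6]
   scene [ 22.4 -24.9]
```

Call:
play_rows(commands="0.5 98.6 -406.7 0 8.1;0.5 98.6 -406.7 0 8.1;0.5 98.6 -406.7 0 8.1;0.5 98.6 -406.7 0 8.1;0.5 98.6 -406.7 0 8.1;0.5 98.6 -406.7 0 8.1;0.5 98.6 -406.7 0 8.1;0.5 98.6 -406.7 0 8.1;0.5 98.6 -406.7 0 8.1;0.5 98.6 -406.7 0 8.1")

```text
time: 11.92
ee_pos: [0.5866, -0.2182, 0.1656]
tcp_rot: [180.0, -0.0, 173.0]
wrist_force: [1.6, 0.8, -2.1]
opening: 0.0594
```

Call:
play_rows(commands="0.5 0 0 -30 0;0.5 0 0 -60 0;0.5 0 0 -90 0;0.5 0 0 -110 0;0.5 0 0 -120 0;0.5 0 0 -120 0;0.5 0 0 -120 0;0.5 0 0 -120 0")

```text
time: 12.58
ee_pos: [0.5876, -0.2163, 0.0477]
tcp_rot: [-180.0, 0.1, 173.1]
wrist_force: [-0.6, -0.3, -2.6]
opening: 0.0599
```

```bash
python3 - <<'E'
from h import *
S=[camera('scene') for _ in range(2)]
s=np.mean(S,0)[:,:,::-1].astype(np.uint8)
crop(s,255,230,100,110,5,'s6')
o=get_obs();print(o['ee_pos'],o['tcp_rot'],o['wrist_force'],o['torque'])
E
```

```text
[ 0.58763799 -0.21633032  0.04774869] [-1.79962251e+02  1.60747290e-01  1.73058094e+02] [-0.04037114 -0.36489847 -2.32512694] [ 0.01849349 -0.02485662  0.00929846]
```

View pics/s6.png

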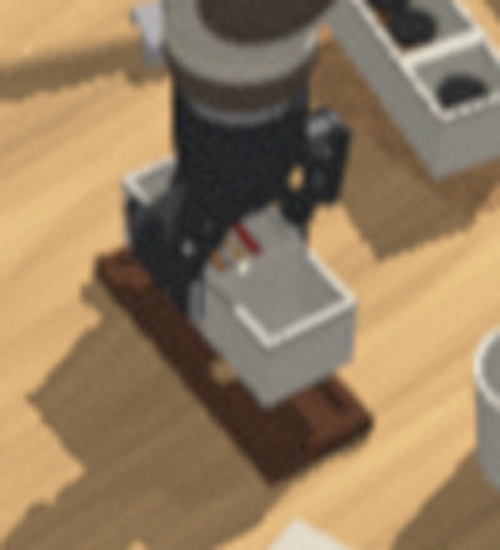

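Call:
play_rows(commands="0.5 1 -5.5 0 0;0.5 1 -5.5 0 0;0.5 1 -5.5 -4 0;0.5 1 -5.5 -4 0")

```text
time: 13.02
ee_pos: [0.5874, -0.2216, 0.0412]
tcp_rot: [180.0, -0.0, 173.0]
wrist_force: [-0.5, -0.1, -3.4]
opening: 0.0594
```

```bash
python3 - <<'E'
from h import *
T=[camera('top') for _ in range(2)];S=[camera('scene') for _ in range(2)]
t=np.mean(T,0)[:,:,::-1].astype(np.uint8);s=np.mean(S,0)[:,:,::-1].astype(np.uint8)
crop(t,325,165,70,90,6,'t7');crop(s,255,230,100,100,6,'s7')
o=get_obs();print(o['ee_pos'],o['tcp_rot'],o['wrist_force'],o['torque'])
E
```

```text
[ 0.58754436 -0.22148216  0.04166083] [ 1.79996356e+02 -1.57486476e-02  1.73052144e+02] [ 0.51691206  0.23090411 -1.3066895 ] [-0.03789384  0.01172743  0.02012007]
```

View pics/t7.png

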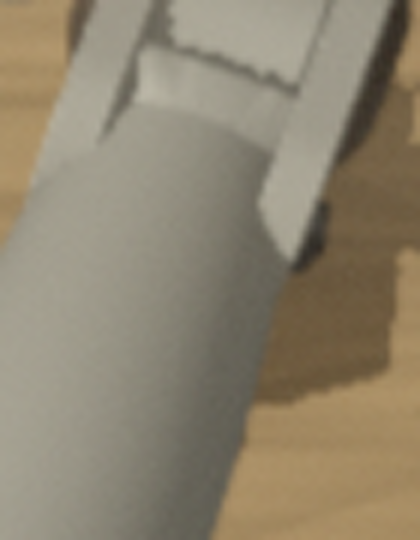

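View pics/s7.png

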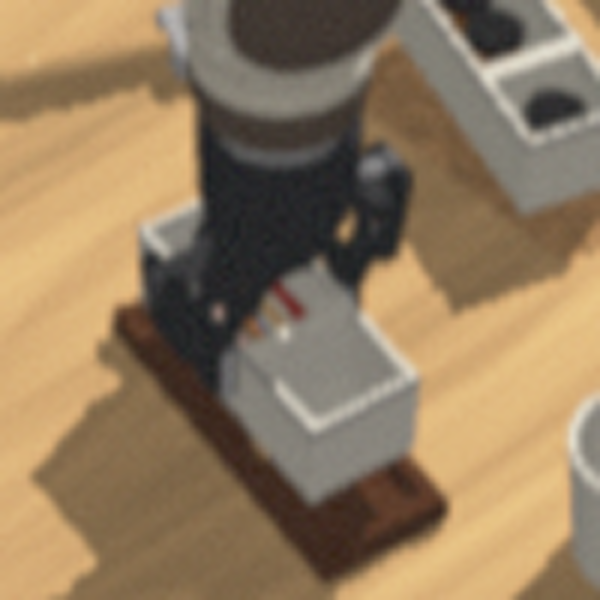

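Call:
play_rows(commands="0.5 0.7 0 -3 0;0.5 0.7 0 -6 0;0.5 0.7 0 -7.5 0;0.5 0.7 0 -8.5 0;0.5 0.7 0 -9.5 0;0.5 0.7 0 -10 0;0.5 0.7 0 -10 0")

```text
time: 13.8
ee_pos: [0.5883, -0.2215, 0.0317]
tcp_rot: [180.0, -0.0, 173.1]
wrist_force: [-0.0, 0.3, -2.5]
opening: 0.0596
```

Call:
play_rows(commands="0.5 0 0 -1 0;0.5 0 0 -2 0;0.5 0 0 -3 0;0.5 0 0 -3 0;0.5 0 0 -3 0")

```text
time: 14.22
ee_pos: [0.5883, -0.2216, 0.0287]
tcp_rot: [180.0, -0.0, 173.0]
wrist_force: [-0.8, 1.1, -2.1]
opening: 0.0596
```

Call:
play_rows(commands="0.5 0 0 -1 0;0.5 0 0 -1.5 0;0.5 0 0 -2 0;0.5 0 0 -2.5 0;0.5 0 0 -3 0;0.5 0 0 -3 0;0.5 0 0 -3 0")

```text
time: 14.8
ee_pos: [0.5884, -0.2216, 0.026]
tcp_rot: [-180.0, 0.0, 173.1]
wrist_force: [-0.7, -0.6, -0.0]
opening: 0.0597
```

Call:
play_rows(commands="0.5 0 0 -0.5 0;0.5 0 0 -1 0;0.5 0 0 -1.3 0;0.5 0 0 -1.3 0;0.5 0 0 -1.3 0")

```text
time: 15.22
ee_pos: [0.5884, -0.2216, 0.0259]
tcp_rot: [-180.0, 0.1, 173.1]
wrist_force: [-6.0, 1.7, 9.9]
opening: 0.06
```

Call:
play_rows(commands="0.75 0 0 0.7 0;0.8 0 0 0.7 0;0.9 0 0 0.7 0;1 0 0 0.7 0;1 0 0 0.7 0;1 0 0 0.7 0;1 0 0 20 0;1 0 0 50 0;1 0 0 90 0;1 0 0 130 0")

```text
time: 16.05
ee_pos: [0.5876, -0.2213, 0.1551]
tcp_rot: [180.0, -0.1, 173.1]
wrist_force: [1.1, 0.6, 0.0]
opening: 0.0853
```

Call:
play_rows(commands="1 -78 227 0 -8.2;1 -78 227 0 -8.2;1 -78 227 0 -8.2;1 -78 227 0 -8.2;1 -78 227 0 -8.2;1 -78 227 0 -8.2;1 -78 227 0 -8.2;1 -78 227 0 -8.2;1 -78 227 0 -8.2")

```text
time: 16.8
ee_pos: [0.5106, 0.0053, 0.1546]
tcp_rot: [-180.0, 0.0, 164.9]
wrist_force: [-0.2, -0.2, -0.4]
opening: 0.0852
```

```bash
python3 - <<'E'
from h import *
T=[camera('top') for _ in range(3)];S=[camera('scene') for _ in range(3)]
t=np.mean(T,0)[:,:,::-1].astype(np.uint8);s=np.mean(S,0)[:,:,::-1].astype(np.uint8)
cv2.imwrite('pics/t8.png',t);cv2.imwrite('pics/s8.png',s)
crop(t,325,165,70,90,6,'t8c');crop(s,260,245,90,90,6,'s8c')
crop(t,180,195,80,85,6,'t8b');crop(s,340,170,80,80,7,'s8b')
o=get_obs();print(o['ee_pos'],o['tcp_rot'],o['wrist_force'],o['torque'])
E
```

```text
[0.51051193 0.00461884 0.15426433] [-1.79990731e+02 -2.30130499e-02  1.64767075e+02] [ 0.14815344  0.35862407 -0.11273228] [-0.01864187  0.04637416  0.01784626]
```

View pics/t8c.png

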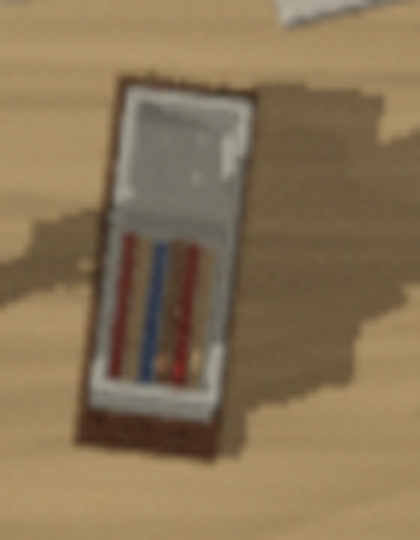

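View pics/s8c.png

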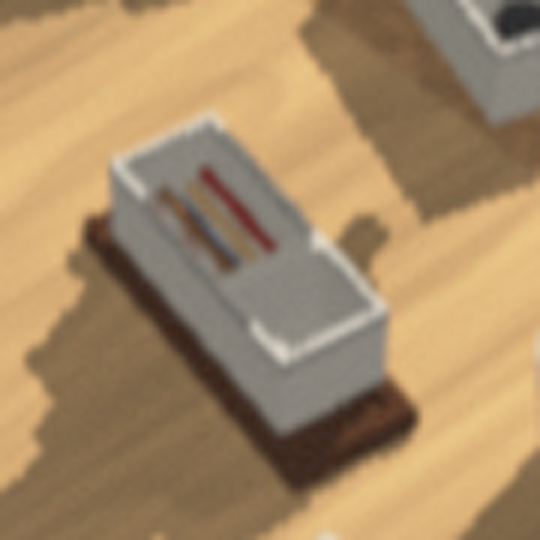

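View pics/t8b.png

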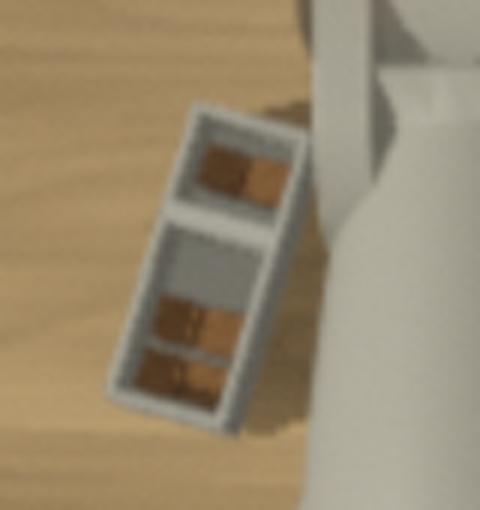

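View pics/s8b.png

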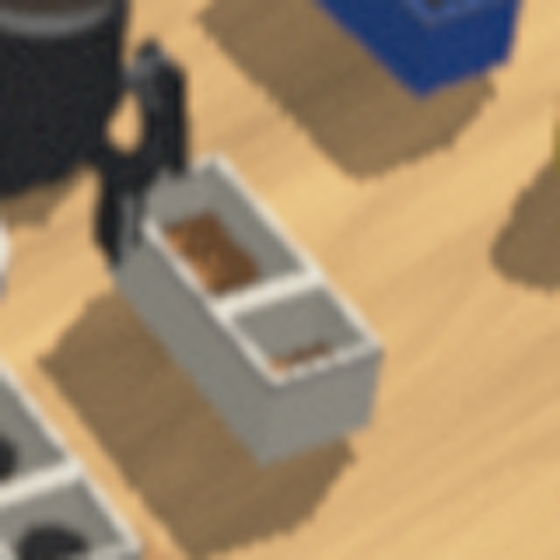

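```bash
python3 - <<'E'
from fit import *
def C(pts,x,y,s): return (np.array(pts)+.5)/s-.5+[x,y]
h=.075;w=.03
def L(z):return [(h,w,z),(h,-w,z),(-h,-w,z),(-h,w,z)]
T=C([(126,85),(256,97),(216,412),(90,394)],325,165,6); S=C([(386,307),(284,361),(113,160),(213,115)],260,245,6)
for z in(.063,.067,.071,.075,.079,.083):
    p,r=fit([('top',L(z),T),('scene',L(z),S)],[.59,-.22,-.1]); print(z,p[:2]*1e3,np.degrees(p[2]),(r**2).sum())
for z,a,b in((.061,C([(194,102),(311,133),(227,425),(108,390)],180,195,6),C([(382,350),(275,382),(148,218),(213,157)][:2],340,170,7)),):
  for o in ([('top',L(z),a)],[('top',L(z),a),('scene',L(z)[:2],b)]):
    p,r=fit(o,[.49,.18,-.26]); print(p[:2]*1e3,np.degrees(p[2]),r.round(1))
E
```

```text
0.063 [ 586.62050901 -218.50257476] -7.005252285761324 20.798607454285523
0.067 [ 587.14295527 -219.17177714] -7.036149187199719 11.146074300414421
0.071 [ 587.66393375 -219.83945949] -7.067222303846131 7.736977772279034
0.075 [ 588.18342532 -220.50560511] -7.0984715738291095 10.651815140469813
0.079 [ 588.70141051 -221.17019699] -7.129898140354189 19.97210133982983
0.083 [ 589.21786958 -221.83321788] -7.161501996190458 35.78038280622225
[491.41496159 183.937285  ] -14.479925047283617 [ 0.1 -0.4  0.3 -0.5 -0.2  0.2 -0.2  0.7]
[490.87578238 183.35521477] -14.97607481318564 [ 0.5 -0.3  0.6 -0.2 -0.2  0.4 -0.2  0.8  0.9 -0.5  0.2  0.4]
```

Call:
play_rows(commands="1 0 0 -35 0;1 0 0 -70 0;1 0 0 -105 0;1 0 0 -128 0;1 0 0 -136 0;1 0 0 -136 0;1 0 0 -136 0")

```text
time: 17.68
ee_pos: [0.5108, 0.0052, 0.0195]
tcp_rot: [180.0, 0.0, 164.8]
wrist_force: [0.1, -0.1, 1.3]
opening: 0.0854
```

Call:
play_rows(commands="0.7 0 0 0 0;0.68 0 0 0 0;0.66 0 0 0 0;0.64 0 0 0 0;0.5 0 0 0 0;0.5 0 0 0 0;0.5 0 0 0 0;0.5 0 0 0 0;0.5 0 0 0 0")

```text
time: 18.43
ee_pos: [0.5116, 0.0054, 0.0205]
tcp_rot: [180.0, 0.2, 164.8]
wrist_force: [0.1, -0.2, 5.2]
opening: 0.0596
```

Call:
play_rows(commands="0.5 0 0 3 0;0.5 0 0 10 0;0.5 0 0 30 0;0.5 0 0 60 0;0.5 0 0 100 0;0.5 0 0 120 0;0.5 0 0 120 0;0.5 0 0 120 0")

```text
time: 19.1
ee_pos: [0.511, 0.0055, 0.1399]
tcp_rot: [180.0, 0.1, 164.9]
wrist_force: [-1.3, 0.1, -3.1]
opening: 0.0594
```

```bash
python3 - <<'E'
from h import *
o=get_obs();print(o['ee_pos'],o['tcp_rot'],o['wrist_force'],o['opening'])
E
```

```text
[0.51098581 0.00548573 0.13985595] [1.79960231e+02 1.35824195e-01 1.64854138e+02] [-1.25563851  0.12946141 -3.07867797] 0.0594452794380498
```

Call:
play_rows(commands="0.5 -20.5 178.8 0 0;0.5 -20.5 178.8 0 0;0.5 -20.5 178.8 0 0;0.5 -20.5 178.8 0 0;0.5 -20.5 178.8 0 0;0.5 -20.5 178.8 0 0;0.5 -20.5 178.8 -25 0;0.5 -20.5 178.8 -50 0;0.5 -20.5 178.8 -50 0;0.5 -20.5 178.8 -50 0")

```text
time: 19.93
ee_pos: [0.4886, 0.183, 0.0868]
tcp_rot: [-179.8, -0.2, 164.8]
wrist_force: [-0.8, 0.5, -0.8]
opening: 0.0595
```

```bash
python3 - <<'E'
from h import *
S=[camera('scene') for _ in range(3)];T=[camera('top')]
s=np.mean(S,0)[:,:,::-1].astype(np.uint8);t=T[0][:,:,::-1]
crop(s,340,160,85,90,6,'s9');crop(t,170,185,90,95,5,'t9')
o=get_obs();print(o['ee_pos'],o['tcp_rot'],o['wrist_force'],o['opening'])
E
```

```text
[0.49059279 0.18410172 0.08994824] [1.79936476e+02 8.97110714e-02 1.64816901e+02] [ 0.21005111  0.07046681 -2.57685766] 0.05988205476142557
```

View pics/s9.png

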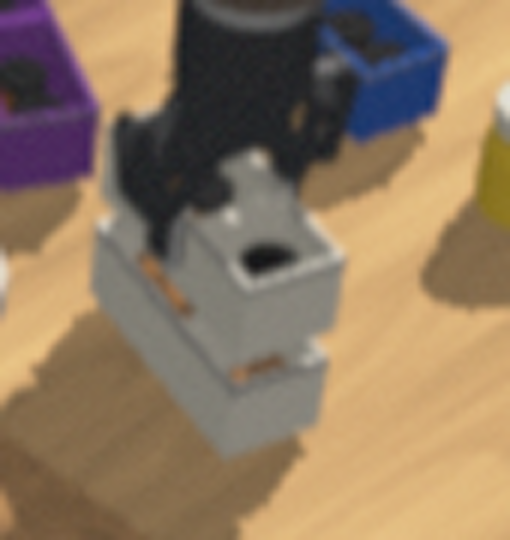

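View pics/t9.png

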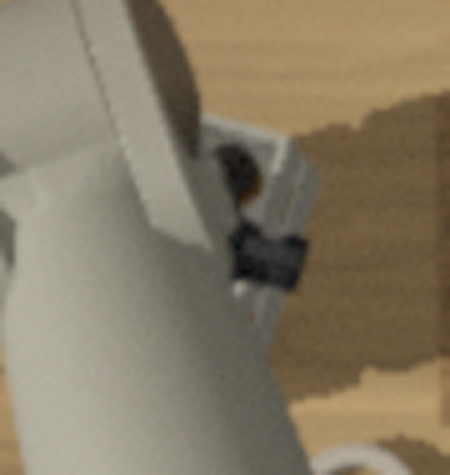

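Call:
play_rows(commands="0.5 0 0 -4 0;0.5 0 0 -8 0;0.5 0 0 -10 0;0.5 0 0 -12 0;0.5 0 0 -13 0;0.5 0 0 -13 0;0.5 0 0 -13 0")

```text
time: 20.72
ee_pos: [0.4897, 0.1842, 0.0754]
tcp_rot: [-180.0, -0.0, 164.8]
wrist_force: [-0.6, -1.6, -2.5]
opening: 0.0593
```

Call:
play_rows(commands="0.5 0 0 -1.5 0;0.5 0 0 -3 0;0.5 0 0 -4 0;0.5 0 0 -5 0;0.5 0 0 -5 0;0.5 0 0 -5 0")

```text
time: 21.22
ee_pos: [0.4898, 0.1842, 0.0706]
tcp_rot: [-180.0, 0.0, 164.8]
wrist_force: [-1.5, -1.8, -1.0]
opening: 0.0595
```

Call:
play_rows(commands="0.5 0 0 -0.5 0;0.5 0 0 -1 0;0.5 0 0 -1.5 0;0.5 0 0 -1.5 0;0.5 0 0 -1.5 0")

```text
time: 21.63
ee_pos: [0.4898, 0.1842, 0.0705]
tcp_rot: [180.0, 0.1, 164.9]
wrist_force: [-6.9, -3.6, 11.6]
opening: 0.0597
```

Seated at about the expected 70 mm. I'll release and back off.

Call:
play_rows(commands="0.75 0 0 0.7 0;0.8 0 0 0.7 0;0.9 0 0 0.7 0;1 0 0 0.7 0;1 0 0 0.7 0;1 0 0 0.7 0;1 0 0 20 0;1 0 0 50 0;1 0 0 90 0;1 0 0 130 0")

```text
time: 22.47
ee_pos: [0.4891, 0.184, 0.1998]
tcp_rot: [-179.9, -0.1, 164.9]
wrist_force: [0.9, 0.5, 0.3]
opening: 0.0849
```

Call:
play_rows(commands="1 -100 -30 40 0;1 -150 -100 40 0;1 -180 -150 40 0;1 -180 -150 40 0;1 -180 -150 40 0;1 -180 -150 40 0;1 -180 -150 40 0;1 -180 -150 40 0;1 -180 -150 40 0;1 -180 -150 40 0")

```text
time: 23.3
ee_pos: [0.3103, 0.0347, 0.2387]
tcp_rot: [-180.0, -0.0, 164.9]
wrist_force: [-0.4, 0.2, 0.0]
opening: 0.0853
```

```bash
python3 - <<'E'
from h import *
S=[camera('scene') for _ in range(3)];T=[camera('top') for _ in range(3)]
s=np.mean(S,0)[:,:,::-1].astype(np.uint8);t=np.mean(T,0)[:,:,::-1].astype(np.uint8)
cv2.imwrite('pics/s10.png',s);cv2.imwrite('pics/t10.png',t)
crop(s,340,160,85,90,6,'s10b')
E
```

```text
(no output)
```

View pics/s10b.png

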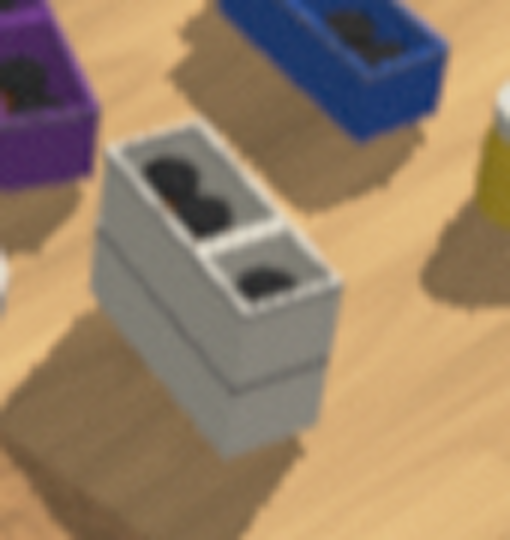

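View pics/s10.png

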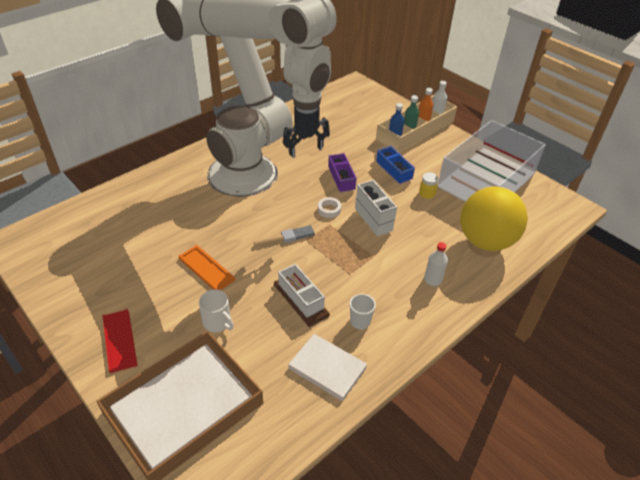

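View pics/t10.png

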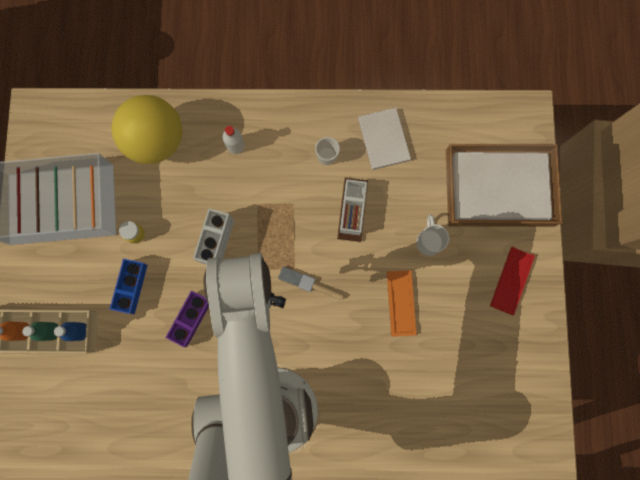

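```bash
python3 -c "
from workcell import *
print(job_done())"
```

```text
the job is handed in; nothing more can be done
None
```

The job is done and handed in, with the last move ending at 23.3 s of the 72 s allowed. I set the top tray on the mat, put the middle tray in the wooden caddy over its bar, and nested the top tray back on the bottom one.

- **Middle tray in the caddy:** it met no resistance at the height where it would have sat on the bar (tool at about 33 mm). It only touched at 26 mm, against 25 mm expected for fully home. A fit to both camera views after release put its rim nearest 71 mm, which is the home height.
- **Bar position:** I found the bar by camera, about 18.5 mm towards +x of the caddy's middle. The two cameras differed by a few millimetres there, but the groove went over it first time, so I did not need to feel along the caddy for it.
- **Top tray on the bottom tray:** it touched at 70.5 mm against 70 mm expected. The seam looks even in the last picture, and a rim corner lies within 0.3 pixel of where the middle tray's was.
- **Bottom tray:** with the middle tray off, the cameras put it within about 1–2 mm of its first position. That is within measuring error, so a shift smaller than that can't be ruled out.
- **Bystanders and forces:** in the last pictures the glue bottle, paste pot, jar and mug look to be where they started. The highest wrist force I read in any direction was about 12 N.

No check failed.

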